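Seat the probe board in the bench recorder

ROBOT

A 6-joint arm with a two-finger parallel gripper is mounted at the origin on the work surface. World frame = base frame: x ahead of the robot, y to its left, z up, the work surface at z = 0. Lengths are in m, angles in rad, forces in N, time in s.
With the tool pointing down it reaches from about 0.3 to 0.85 m from the base axis. Payload 5.4 kg.
Tool frame: the origin (TCP) lies at the very end of the fingers, on their centre line; the grasp point (between the pads) lies 19 mm behind it; z points along the fingers, x is the direction in which the jaws open and shut, and the axes are right-handed (so a half turn about z gives the same grasp; the last joint's range is limited). The gripper opens to 85 mm and grips with 20 to 120 N. Pads are 22 mm wide; open, the fingers measure 114 mm over their backs; the gripper's body (76 mm by 85 mm) begins 54 mm behind the grasp point. The pads swing forward as they close: fully open they stand 13 mm farther back than shut.
Start: joints at [1.004, 0.158, 1.597, -0, 1.386, -0.21], TCP at [0.201, 0.539, 0.231] pointing down, gripper open.
Joint ranges: [-2.91, 2.91], [-0.94, 2.29], [0.18, 2.7], [-1.29, 4.43], [0.17, 2.64], [-3, 3]. Speed limits (rad/s): [2.57, 2.57, 3.14, 3.14, 3.14, 3.14].

INTERFACE

Orientations are given as a 3x3 rotation matrix whose columns are the frame's x, y, z axes.
In Python, from rig import observe, camera, camera_info, finish_job gives the robot as it stands. The module is installed in compiled form; this text tells all that it offers.
- The arm moves only by the shell command python3 -m creep 'ROWS' [OPENING]. ROWS is JSON, a list of rows, each a list of 2 entries, a list of its own where there are three numbers: the shift along the tool's x, y, z in cm, then the turn, a rotation vector about the tool's x, y, z in degrees. In form: [[[x, y, z], [wx, wy, wz]], ...]. A call has exactly 8 rows; each row shifts and turns the pose as measured when the row begins, along the tool's axes as they then stand; what a row does not reach is not made up. A row lasts 1/8 s, in which the tool goes at most 62.5 mm and 10.7 degrees, less where a joint would pass 70% of its speed; a pose out of reach is approached as far as the arm can. A call is refused whole if a number of a shift passes 6.25 or a number of a turn 10.7, either way. A call with a gripper value outside its range is refused whole. OPENING is the closure in counts, from 0 (fully open) to 255 (shut), set as the call begins (- or left out, the last holds). The fingers move at their own pace and stop on an object; the grip force is fixed at half the most. Time passes only in rows, so rows that do not move let the fingers close, or fill a call up. It gives the time, the measured TCP pose, the force and the opening at its end, in the units of the state.
- observe(): the state, without advancing time (a new reading comes with each control period).
- camera(name): name is "scene" or "top" or "wrist"; returns (picture, depth): 480x640x3 uint8, blue, green, red; 480x640 float32, m along the optical axis (not along the pixel's ray), 0 where there is no reading.
- camera_info(name): a dict with "intrinsics" (3x3 intrinsics, pixels), "k1" (the pictures are not rectified: a ray, as slopes to the right and down, at radius r is drawn at 1 + k1 r^2 times it, then the intrinsics apply), "world_from_camera" (4x4, takes a point from camera to world coordinates); the wrist camera has in their place "T_tool_cam" (4x4, takes a point from camera to tool coordinates, whose origin is the TCP and whose axes are the tool frame's). Camera axes: x right, y down, z forward; pixel columns grow to the right and rows downward; lengths in m; the calibration is good to about 2 mm. A picture is of the moment at which its call begins: read the wrist's pose just before it. camera_info takes no time and is no camera call.
- finish_job(): hands the job in, once; it reports no verdict.
The state is a dict: "t": time; "joint_positions": joint angles; "qvel": joint speeds; "joint_torque": joint torques, N m; "tcp_pos": TCP position; "tool_rot": TCP orientation; "force": force on the tool from outside, world axes, zero at the start; "torque": the same for the moment, N m; "gripper_width": finger opening in m.
Only numpy, scipy, OpenCV 4.12 (cv2) and the standard library are available. Lean on these libraries where they do the work, as an engineer would, in place of code of your own. Each camera call takes 0.05 s, during which the arm holds its last target.

TASK

In the open recorder on the laboratory bench, seat the board that has the two round sockets: swing both of its black levers inward until they stand upright and the board is fully home. Leave the board with the cooling fins standing out with its levers open, as it is.

Things in the scene. Friction and masses are not known exactly. Their poses are not given: they have to be found in the camera images.
- probe_top (a point): Centre of the upper face of the aluminium top plate (108 x 26 mm) of the board with two round steel sockets (16 mm wide, 14 tall), in one of three slots, 64 mm apart, of a low white open tray (214 x 150 mm, 40 high). y runs along the board, x across the slots. Plate about 74 mm above the bench with levers open, 65 when home; each lever brings it down half way. A black lever at each end, see joints.
- probe_left (a joint): Lever at the +y end of the socket board. 0 = upright (home, hard stop), positive rad = leaning out along +y; starts at 0.55 to 0.8. Pivot 65 mm along +y from the plate's centre, 48 mm above the bench, on posts 55 mm high that reach out to 71 mm. Tip 62 mm from the pivot; grip pad 22 wide, 26 long, 9 thick, centred on the line from the pivot.
- probe_right (a joint): Lever at the -y end, the mirror image, pivot 65 mm along -y (up to 5 mm higher while the left lever is open); 0 = upright (home, hard stop), positive rad = leaning out along -y; starts at 0.55 to 0.8. Either lever takes 2 to 4 N at the tip and stays where it is left; a push on its outer side swings it in. Tips 90 to 105 mm above the bench when open, 110 upright.
- fins_top (a point): Centre of the upper face of the top plate, under the cooling fins (70 x 24 mm, 15 tall), of a second board of the same size with the same levers, in another slot; it also stands out with its levers open and must stay so. (The third board, with a long black connector strip, is already home, levers upright.)

How it is judged:
At the end, for the whole second after the job is handed in: Both levers of the board with the round sockets stand within 0.2 rad (11 degrees) of upright and at rest, which brings that board home to within 3 mm; the finned board has not moved by more than 3 mm (value of joint each of probe_left, probe_right below 0.2 rad and velocity of joint probe_left between -0.1 and 0.1 rad/s and velocity of joint probe_right between -0.1 and 0.1 rad/s and distance of fins_top from where it was at the start of the episode below 0.003 m); the robot touches nothing.
It fails at once if the finned board is pushed in or shifted by more than 3 mm (distance of fins_top from where it was at the start of the episode above 0.003 m).
It also fails if it takes over 35 s, if anything falls off the work surface, if the arm or the gripper's body presses on something with over 40 N, if the wrist force passes 120 N, or if a joint passes its speed limit or range.

## Working session

There is one attempt and no reset: what is moved stays moved. The work goes in short steps, Python scripts to look and compute and a shell command to move; the robot and the scene stay as the last step left them, time stands still between calls to the robot, and variables do not carry over. Pictures are saved under pics/ and viewed, and the job is handed in when it is done.

```bash
mkdir -p pics
python3 - <<'E'
from rig import *
import cv2,numpy as np
s=observe();print(s)
for n in ["scene","top"]:
    p,d=camera(n);cv2.imwrite(f"pics/{n}0.png",p);np.save(f"pics/{n}0.npy",d);i=camera_info(n);print(n,i)
print(camera_info("wrist"))
E
```

```text
{'t': 0.0, 'joint_positions': array([ 1.00392416e+00,  1.59080750e-01,  1.59825351e+00, -1.19325753e-05,
        1.38617532e+00, -2.10121535e-01]), 'qvel': array([ 1.51258640e-03,  2.62597905e-04, -8.64471706e-04,  9.42654456e-04,
       -6.71450829e-05, -1.58512929e-05]), 'joint_torque': array([-1.02443992e-03, -3.95999408e+01, -3.31432486e+01, -2.80109425e-04,
        8.30206118e-03, -1.88065133e-05]), 'tcp_pos': array([0.20051123, 0.53826207, 0.23028842]), 'tool_rot': array([[ 3.49228288e-01,  9.37037119e-01, -1.01948808e-03],
       [ 9.37035794e-01, -3.49229561e-01, -1.62339053e-03],
       [-1.87721256e-03, -3.88362923e-04, -9.99998163e-01]]), 'force': array([0.44099618, 1.12959096, 0.53024861]), 'torque': array([-0.00811959, -0.07830964, -0.06141942]), 'gripper_width': 0.08560617420007804}
scene {'intrinsics': array([[455.40539204,   0.        , 321.78943823],
       [  0.        , 455.40539204, 234.73721668],
       [  0.        ,   0.        ,   1.        ]]), 'k1': -0.10508470166870806, 'world_from_camera': array([[-0.88279343,  0.27901182, -0.37792614,  0.80227004],
      
[... 502 characters left out ...]
174945,  0.01053824],
       [-0.02539695, -0.19116941, -0.98122844,  0.77328619],
       [ 0.        ,  0.        ,  0.        ,  1.        ]])}
{'intrinsics': array([[356.9328663 ,   0.        , 324.46164674],
       [  0.        , 356.9328663 , 237.28082121],
       [  0.        ,   0.        ,   1.        ]]), 'k1': -0.014418776682367757, 'T_tool_cam': array([[ 9.99998882e-01, -5.72849268e-04,  1.38152850e-03,
        -2.73088034e-04],
       [ 1.21098377e-04,  9.51718032e-01,  3.06973571e-01,
        -7.84903857e-02],
       [-1.49067517e-03, -3.06973060e-01,  9.51717037e-01,
        -1.43139681e-01],
       [ 0.00000000e+00,  0.00000000e+00,  0.00000000e+00,
         1.00000000e+00]])}
```

View pics/scene0.png

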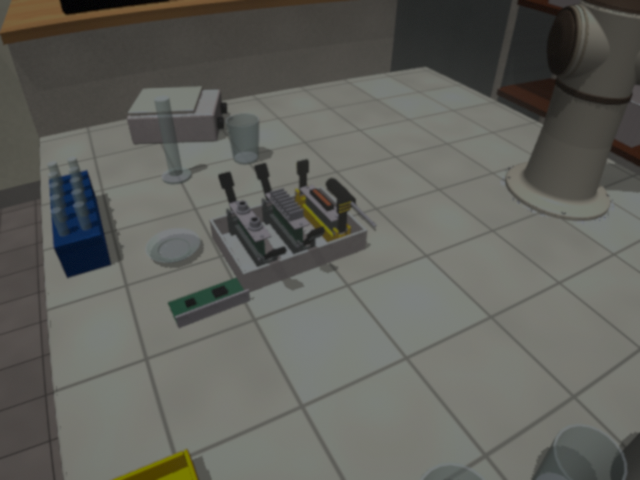

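View pics/top0.png

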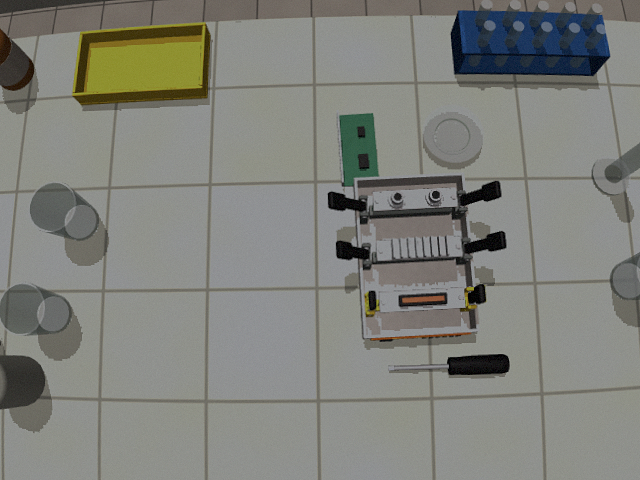

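The top view shows the socket board as the farthest row (sockets at about (397,197) and (435,197)). Its levers are at (340,201) and (488,192). The finned board is at about (418,247), and the home board at (425,298).

```bash
cat > h.py <<'E'
import cv2,numpy as np
from rig import *
def ray(info,u,v,T=None):
    K=info['intrinsics'];k1=info['k1']
    xd=np.array([(u-K[0,2])/K[0,0],(v-K[1,2])/K[1,1]]);x=xd.copy()
    for _ in range(30): x=xd/(1+k1*(x@x))
    T=info['world_from_camera'] if T is None else T
    return T[:3,3],T[:3,:3]@np.array([x[0],x[1],1])
def plane(info,u,v,z,T=None):
    o,d=ray(info,u,v,T);return o+d*(z-o[2])/d[2]
E
python3 - <<'E'
from h import *
p=cv2.imread('pics/top0.png');c=p[165:345,320:520];cv2.imwrite('pics/topc.png',cv2.resize(c,(800,720),interpolation=cv2.INTER_CUBIC)[:600])
p=cv2.imread('pics/scene0.png');c=p[145:295,200:380];cv2.imwrite('pics/scc.png',cv2.resize(c,(720,600),interpolation=cv2.INTER_CUBIC))
E
```

```text
(no output)
```

View pics/topc.png

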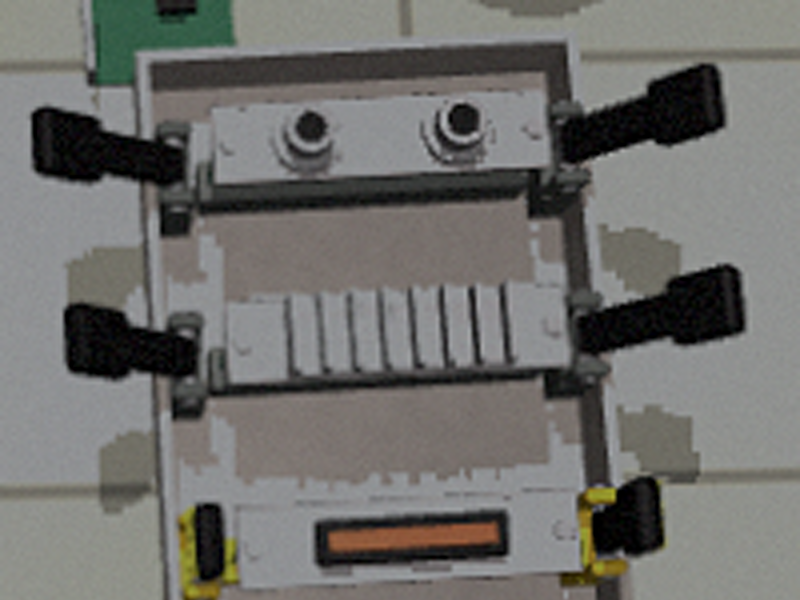

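View pics/scc.png

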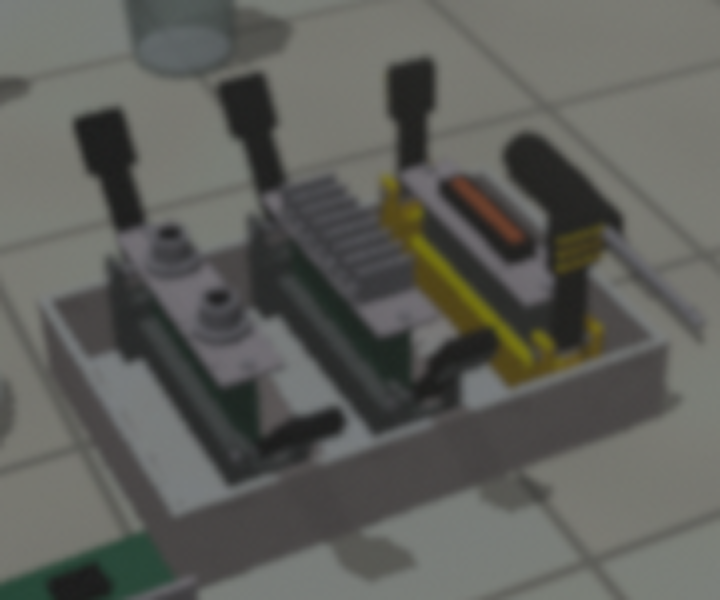

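Run:
```python
from h import *
T=camera_info('top')
f=lambda u,v,z:plane(T,320+u/4,165+v/4,z)
c=np.array([f(*a,.074) for a in [(212,107),(548,92),(550,168),(215,184)]]);print(c.round(4),c.mean(0))
c2=np.array([f(*a,.074) for a in [(225,303),(570,285),(575,365),(230,384)]]);print(c2.round(4),c2.mean(0))
y=c[0]+c[3]-c[1]-c[2];y/=np.linalg.norm(y);y2=c2[0]+c2[3]-c2[1]-c2[2];y2/=np.linalg.norm(y2);print(y,y2)
d=np.load('pics/top0.npy')
o=c.mean(0);x=np.array([y[1],-y[0],0])
for n,pts in {'L':[(35,110),(33,172),(95,182),(100,125),(66,145)],'R':[(715,65),(722,125),(665,140),(650,90),(690,105)],'FR':[(740,270),(745,330)],'FL':[(68,305),(68,370)]}.items():
  for a in pts:
    dd=d[int(165+a[1]/4),int(320+a[0]/4)]
    ro,rd=ray(T,320+a[0]/4,165+a[1]/4)
    P=ro+rd*dd; q=P-o;g=f(*a,.098);print(n,P.round(4),'along',(q@y).round(4),'across',(q@x).round(4),'plane.098',((g-o)@y).round(4),((g-o)@x).round(4))
print(x,y)
```

```text
[[ 0.6417 -0.036   0.074 ]
 [ 0.6447 -0.1443  0.074 ]
 [ 0.6195 -0.1433  0.074 ]
 [ 0.6164 -0.0361  0.074 ]] [ 0.63057637 -0.0899344   0.074     ]
[[ 0.5779 -0.038   0.074 ]
 [ 0.5814 -0.1472  0.074 ]
 [ 0.5558 -0.1472  0.074 ]
 [ 0.5522 -0.0387  0.074 ]] [ 0.56681767 -0.09275949  0.074     ]
[-2.80251169e-02  9.99607219e-01  5.15214221e-16] [-0.03219987  0.99948145  0.        ]
L [0.6622 0.0215 0.0038] along 0.1105 across 0.0347 plane.098 0.1099 0.0076
L [0.6405 0.0226 0.0008] along 0.1122 across 0.0131 plane.098 0.1114 -0.0121
L [0.6166 0.0019 0.0791] along 0.0922 across -0.0114 plane.098 0.0926 -0.0162
L [ 6.356e-01 -1.000e-04  7.750e-02] along 0.0896 across 0.0075 plane.098 0.0901 0.0018
L [0.6268 0.0108 0.0866] along 0.1008 across -0.0009 plane.098 0.1009 -0.004
R [ 0.6438 -0.1908  0.104 ] along -0.1012 across 0.0104 plane.098 -0.103 0.0122
R [ 0.6253 -0.1922  0.1011] along -0.1021 across -0.0081 plane.098 -0.1031 -0.0073
R [ 0.6242 -0.1773  0.0885] along -0.0872 across -0.0088 plane.098 -0.0845 -0.0113
R [ 0.6409 -0.174   0.0876] along -0.0843 across 0.0079 plane.098 -0.0814 0.005
R [ 0.6324 -0.1831  0.0993] along -0.0932 across -0.0008 plane.098 -0.0936 -0.0004
FR [ 0.6003 -0.2249 -0.    ] along -0.1341 across -0.034 plane.098 -0.1037 -0.0534
FR [ 0.5604 -0.1935  0.1036] along -0.1015 across -0.073 plane.098 -0.1033 -0.0721
FL [0.5925 0.0113 0.0022] along 0.1023 across -0.0353 plane.098 0.1027 -0.0541
FL [0.5538 0.0116 0.0971] along 0.1037 across -0.0739 plane.098 0.1037 -0.074
[0.99960722 0.02802512 0.        ] [-2.80251169e-02  9.99607219e-01  5.15214221e-16]
```

```bash
cat >> h.py <<'E'
O=np.array([.6306,-.0899,0]);Y=np.array([-.028,.9996,0]);X=np.array([.9996,.028,0])
def st():
    s=observe();R=s['tool_rot'];q=s['tcp_pos']-O
    print('t',round(s['t'],2),'tcp',s['tcp_pos'].round(4),'across/along/z',(q@X).round(4),(q@Y).round(4),q[2].round(4),'F',s['force'].round(1),'w',s['gripper_width'].round(4),'yawerr',np.degrees(np.arctan2(R[:,0]@Y,R[:,0]@X)).round(1),'tilt',R[:2,2].round(4),'q',s['joint_positions'].round(2))
    return s,R
def want(ac,al,z):
    s,R=st();t=O+ac*X+al*Y;t[2]=z
    print('shift cm tool',(R.T@(t-s['tcp_pos'])*100).round(2))
E
python3 - <<'E'
from h import *
from scipy.spatial.transform import Rotation as r
s,R=st();p=s['tcp_pos'];t=O+.15*Y;t[2]=.2;d=(t-p)
n=14
for k in range(n):
    print((R.T@d/n*100).round(2))
    if k<8:R=R@r.from_rotvec([0,0,np.radians(8.5)]).as_matrix()
E
```

```text
Traceback (most recent call last):
  File "h.py", line 14, in st
    print('t',round(s['t'],2),'tcp',s['tcp_pos'].round(4),'across/along/z',(q@X).round(4),(q@Y).round(4),q[2].round(4),'F',s['force'].round(1),'w',s['gripper_width'].round(4),'yawerr',np.degrees(np.arctan2(R[:,0]@Y,R[:,0]@X)).round(1),'tilt',R[:2,2].round(4),'q',s['joint_positions'].round(2))
                                                                                                                                                   ^^^^^^^^^^^^^^^^^^^^^^^^
AttributeError: 'float' object has no attribute 'round'
```

```bash
sed -i "s/s\['gripper_width'\].round(4)/round(float(s['gripper_width']),4)/" h.py
python3 - <<'E'
from h import *
from scipy.spatial.transform import Rotation as r
s,R=st();p=s['tcp_pos'];t=O+.15*Y;t[2]=.2;d=(t-p)
n=14
for k in range(n):
    print((R.T@d/n*100).round(2))
    if k<8:R=R@r.from_rotvec([0,0,np.radians(8.5)]).as_matrix()
E
```

```text
t 0.1 tcp [0.2006 0.5383 0.2304] across/along/z -0.4123 0.64 0.2304 F [-0.4  0.5 -0. ] w 0.0853 yawerr 68.0 tilt [-0.0009 -0.0014] q [ 1.    0.16  1.6   0.    1.39 -0.21]
[-2.14  4.04  0.22]
[-1.52  4.32  0.22]
[-0.86  4.49  0.22]
[-0.19  4.57  0.22]
[0.49 4.55 0.22]
[1.16 4.43 0.22]
[1.8  4.21 0.22]
[2.4  3.89 0.22]
[2.95 3.5  0.22]
[2.95 3.5  0.22]
[2.95 3.5  0.22]
[2.95 3.5  0.22]
[2.95 3.5  0.22]
[2.95 3.5  0.22]
```

```bash
python3 -m creep '[[[-2.1,4.0,0.2],[0,0,8.5]],[[-1.5,4.3,0.2],[0,0,8.5]],[[-0.9,4.5,0.2],[0,0,8.5]],[[-0.2,4.6,0.2],[0,0,8.5]],[[0.5,4.5,0.2],[0,0,8.5]],[[1.2,4.4,0.2],[0,0,8.5]],[[1.8,4.2,0.2],[0,0,8.5]],[[2.4,3.9,0.2],[0,0,8.5]]]' 255; python3 -c "
from h import *
want(0,.15,.2)"
```

```text
t: 1.1
tcp_pos: [0.4428, 0.2549, 0.2105]
tool_rot: [[1.0, -0.005, -0.005], [-0.005, -1.0, -0.004], [-0.005, 0.004, -1.0]]
force: [0.5, -0.2, 0.7]
gripper_width: -0.0006
t 1.1 tcp [0.4428 0.2549 0.2105] across/along/z -0.1781 0.3499 0.2105 F [ 0.5 -0.2  0.7] w -0.0006 yawerr -1.9 tilt [-0.0053 -0.0039] q [ 0.29  0.01  1.79 -0.    1.34  0.29]
shift cm tool [18.47 19.38  1.03]
```

```bash
python3 -m creep '[[[3.1,3.3,0.1],[0,0,-0.5]],[[3.1,3.3,0.1],[0,0,-0.5]],[[3.1,3.3,0.1],[0,0,-0.5]],[[3.1,3.3,0.1],[0,0,0]],[[3.1,3.3,0.1],[0,0,0]],[[3.0,3.2,0.1],[0,0,0]],[[0.8,0.8,0],[0,0,0]],[[0,0,0],[0,0,0]]]'
python3 - <<'E'
from h import *
want(0,.15,.08)
w,d=camera('wrist');cv2.imwrite('pics/w1.png',w)
p,d=camera('top');cv2.imwrite('pics/t1.png',p)
E
```

```text
t: 2.1
tcp_pos: [0.642, 0.0422, 0.1989]
tool_rot: [[1.0, 0.016, -0.013], [0.016, -1.0, -0.003], [-0.013, 0.003, -1.0]]
force: [-0.4, 0.3, -0.6]
gripper_width: -0.0001
t 2.1 tcp [0.642  0.0422 0.1989] across/along/z 0.0151 0.1318 0.1989 F [-0.4  0.3 -0.6] w -0.0001 yawerr -0.7 tilt [-0.0128 -0.0028] q [-0.12  0.37  1.41 -0.    1.38 -0.13]
shift cm tool [-1.38 -1.83 11.9 ]
```

View pics/w1.png

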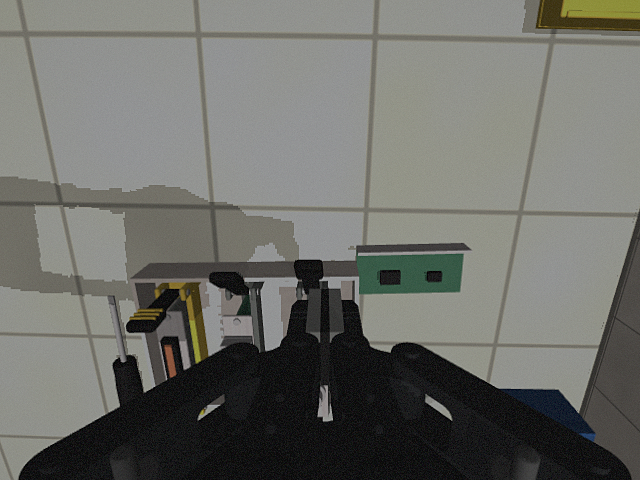

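View pics/t1.png

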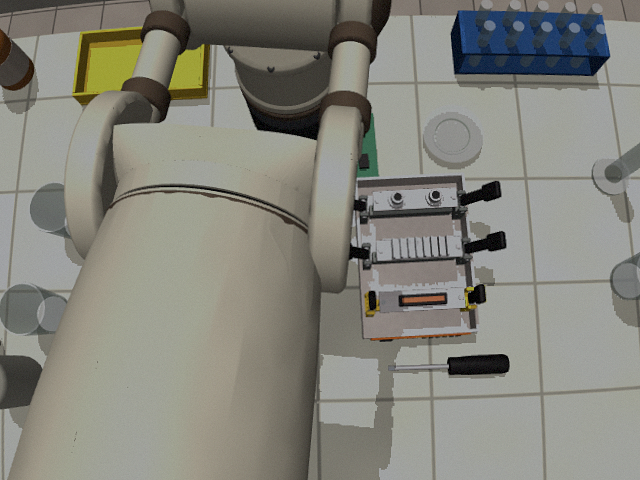

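The wrist view shows the left lever pad of the socket board at (310,268), just left of the closed fingers at (325,310). I'll move out to the side, then down.

```bash
python3 -m creep '[[[-0.7,-1.0,0],[0,0,-0.4]],[[-0.7,-0.9,0],[0,0,-0.3]],[[0,0,0],[0,0,0]],[[0,0,3],[0,0,0]],[[0,0,3],[0,0,0]],[[0,0,3],[0,0,0]],[[0,0,2],[0,0,0]],[[0,0,0],[0,0,0]]]'
python3 - <<'E'
from h import *
want(0,.15,.08)
w,d=camera('wrist');cv2.imwrite('pics/w2.png',w)
E
```

```text
t: 3.2
tcp_pos: [0.6237, 0.0676, 0.0891]
tool_rot: [[0.999, 0.037, -0.008], [0.037, -0.999, -0.003], [-0.008, 0.003, -1.0]]
force: [-0.0, 0.1, -0.3]
gripper_width: 0.0
t 3.2 tcp [0.6237 0.0676 0.0891] across/along/z -0.0025 0.1576 0.0891 F [-0.   0.1 -0.3] w 0.0 yawerr 0.5 tilt [-0.0083 -0.003 ] q [-0.08  0.44  1.55 -0.    1.16 -0.12]
shift cm tool [0.25 0.76 0.91]
```

View pics/w2.png

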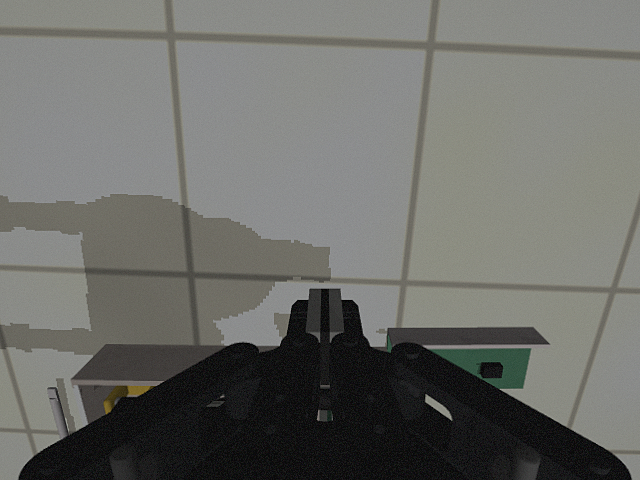

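```bash
python3 -m creep '[[[0.1,0.7,0.4],[0,0,0.3]],[[0.1,0.8,0.4],[0,0,0]],[[0,0.8,0.1],[0,0,0]],[[0,0.8,0],[0,0,0]],[[0,0.8,0],[0,0,0]],[[0,0.7,0],[0,0,0]],[[0,0.5,0],[0,0,0]],[[0,0,0],[0,0,0]]]'
python3 - <<'E'
from h import *
want(0,.083,.08)
w,d=camera('scene');cv2.imwrite('pics/s3.png',cv2.resize(w[145:295,200:380],(720,600)))
E
```

```text
t: 4.25
tcp_pos: [0.6333, 0.0216, 0.0913]
tool_rot: [[1.0, 0.03, 0.006], [0.03, -0.999, 0.013], [0.006, -0.013, -1.0]]
force: [0.0, 0.2, 0.7]
gripper_width: -0.0003
t 4.25 tcp [0.6333 0.0216 0.0913] across/along/z 0.0058 0.1114 0.0913 F [0.  0.2 0.7] w -0.0003 yawerr 0.1 tilt [0.0061 0.0127] q [-0.16  0.44  1.54  0.01  1.16 -0.2 ]
shift cm tool [-0.6   2.85  1.09]
```

View pics/s3.png

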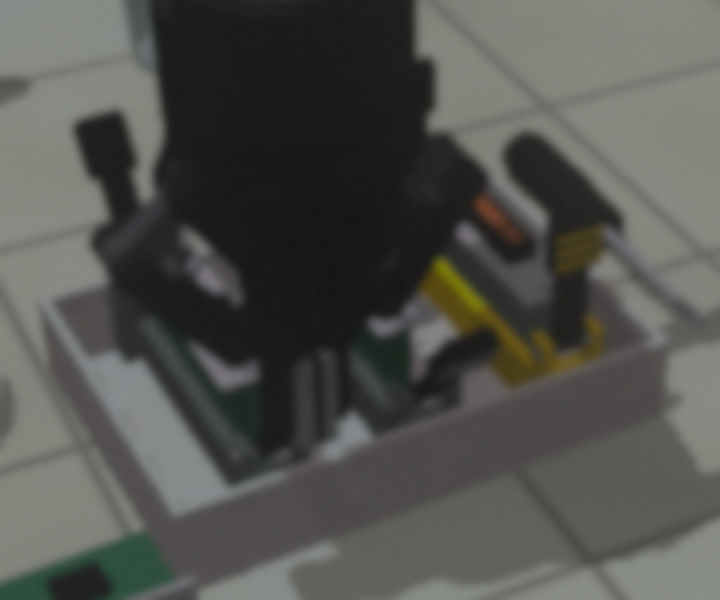

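Run:
```python
from h import *
s,R=st()
I=camera_info('scene');T=np.linalg.inv(I['world_from_camera']);K=I['intrinsics']
def pr(P):
    c=T[:3,:3]@P+T[:3,3];x=c[:2]/c[2];x=x*(1+I['k1']*(x@x));u=K[0,0]*x+K[:2,2];return u
p,d=camera('scene')
c=lambda u:((u-[200,145])*4.0)
img=cv2.resize(p[145:295,200:380],(720,600),interpolation=cv2.INTER_CUBIC);img=cv2.convertScaleAbs(img,alpha=2.2)
print('TCP',c(pr(s['tcp_pos'])))
cv2.circle(img,tuple(int(v) for v in c(pr(s['tcp_pos']))),3,(0,0,255),-1)
for th,col in [(.7,(0,255,0)),(.4,(255,255,0)),(0.,(255,0,255))]:
    a=O+.065*Y+[0,0,.048];b=a+.062*(np.sin(th)*Y+np.cos(th)*np.array([0,0,1]))
    cv2.line(img,tuple(int(v) for v in c(pr(a))),tuple(int(v) for v in c(pr(b))),col,1)
cv2.imwrite('pics/s4.png',img)
w,d=camera('wrist');cv2.imwrite('pics/w4.png',cv2.convertScaleAbs(w,alpha=2))
```

```text
t 4.3 tcp [0.6334 0.0215 0.0912] across/along/z 0.006 0.1112 0.0912 F [-0.7  2.1  1.2] w 0.0 yawerr 0.1 tilt [0.0065 0.0123] q [-0.16  0.44  1.54  0.01  1.16 -0.2 ]
TCP [304.08556247 431.21829598]
```

View pics/s4.png

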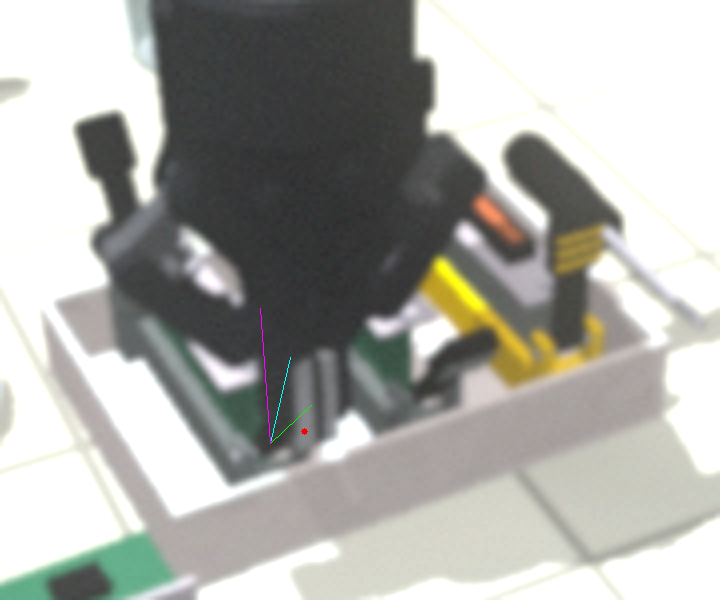

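View pics/w4.png

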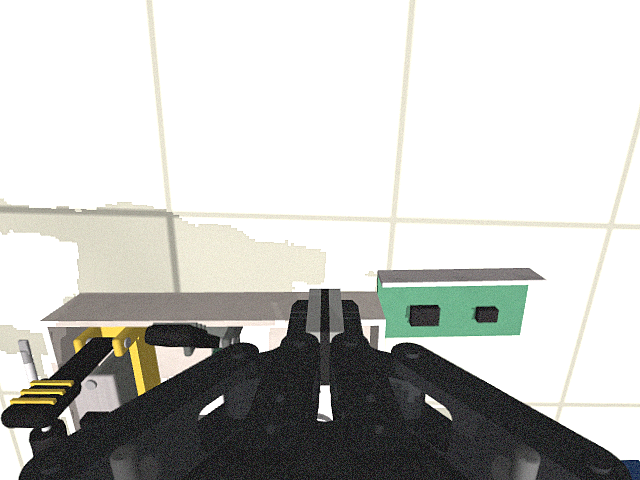

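```bash
python3 -m creep '[[[-0.2,0.2,0.3],[0,0,0]],[[-0.2,0.3,0.3],[0,0,0]],[[-0.1,0.4,0.2],[0,0,0]],[[0,0.4,0],[0,0,0]],[[0,0.4,0],[0,0,0]],[[0,0.3,0],[0,0,0]],[[0,0.1,0],[0,0,0]],[[0,0,0],[0,0,0]]]'
python3 - <<'E'
from h import *
want(0,.083,.083)
w,d=camera('scene');cv2.imwrite('pics/s5.png',cv2.convertScaleAbs(cv2.resize(w[145:295,200:380],(720,600)),alpha=2))
E
```

```text
t: 5.4
tcp_pos: [0.63, -0.0007, 0.0828]
tool_rot: [[1.0, 0.03, 0.009], [0.03, -0.999, 0.013], [0.009, -0.013, -1.0]]
force: [-0.2, 2.3, 2.1]
gripper_width: -0.0003
t 5.4 tcp [ 0.63   -0.0007  0.0828] across/along/z 0.0019 0.0891 0.0828 F [-0.2  2.3  2.1] w -0.0003 yawerr 0.1 tilt [0.0091 0.0134] q [-0.2   0.44  1.56  0.02  1.14 -0.24]
shift cm tool [-0.19  0.61 -0.03]
```

View pics/s5.png

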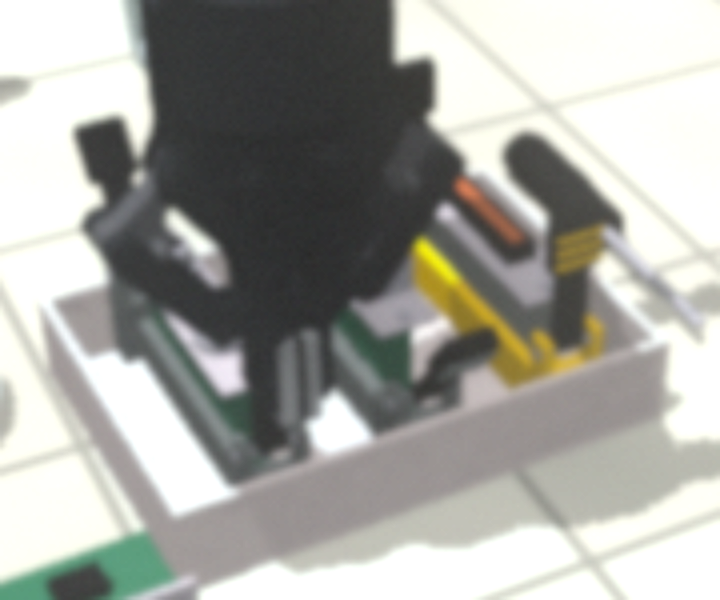

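```bash
python3 -m creep '[[[-0.1,0.2,0],[0,0,0]],[[-0.1,0.2,0],[0,0,0]],[[0,0.2,0],[0,0,0]],[[0,0.1,0],[0,0,0]],[[0,0.1,0],[0,0,0]],[[0,0.1,0],[0,0,0]],[[0,0,0],[0,0,0]],[[0,0,0],[0,0,0]]]'
python3 - <<'E'
from h import *
want(0,.0805,.083)
E
```

```text
t: 6.45
tcp_pos: [0.6282, -0.0094, 0.0826]
tool_rot: [[0.999, 0.03, 0.009], [0.03, -0.999, 0.015], [0.01, -0.014, -1.0]]
force: [0.7, 2.8, 2.1]
gripper_width: 0.0001
t 6.45 tcp [ 0.6282 -0.0094  0.0826] across/along/z -0.0002 0.0805 0.0826 F [0.7 2.8 2.1] w 0.0001 yawerr 0.1 tilt [0.0093 0.0145] q [-0.22  0.43  1.57  0.02  1.13 -0.25]
shift cm tool [ 0.02  0.   -0.04]
```

```bash
python3 -m creep '[[[0,0.1,0],[0,0,0]],[[0,0.1,0],[0,0,0]],[[0,0.1,0],[0,0,0]],[[0,0.1,0],[0,0,0]],[[0,0,0],[0,0,0]],[[0,0,0],[0,0,0]],[[0,0,0],[0,0,0]],[[0,0,0],[0,0,0]]]'
python3 - <<'E'
from h import *
want(0,.0805,.083)
E
```

```text
t: 7.45
tcp_pos: [0.6281, -0.0092, 0.0827]
tool_rot: [[0.999, 0.031, 0.009], [0.031, -0.999, 0.022], [0.01, -0.021, -1.0]]
force: [-0.2, 3.0, 1.1]
gripper_width: -0.0001
t 7.45 tcp [ 0.6281 -0.0092  0.0827] across/along/z -0.0002 0.0807 0.0827 F [-0.2  3.   1.1] w -0.0001 yawerr 0.2 tilt [0.0089 0.0217] q [-0.22  0.43  1.57  0.03  1.14 -0.26]
shift cm tool [ 0.02  0.02 -0.03]
```

The motion stopped at 0.0807 along, which is where I predicted the hard stop. I'll back off and lift.

```bash
python3 -m creep '[[[0,-1,0],[0,0,0]],[[0,-1.5,0],[0,0,0]],[[0,-0.5,-3],[0,0,0]],[[0,0,-4],[0,0,0]],[[0,0,-4],[1.2,0,0]],[[0,2,-1.5],[0,0,0]],[[0,4,0],[0,0,0]],[[0,4,0],[0,0,0]]]'
python3 - <<'E'
from h import *
want(0,-.15,.2)
w,d=camera('scene');cv2.imwrite('pics/s6.png',cv2.convertScaleAbs(cv2.resize(w[145:295,200:380],(720,600)),alpha=2))
E
```

```text
t: 8.45
tcp_pos: [0.6262, -0.0803, 0.2029]
tool_rot: [[0.999, 0.037, -0.002], [0.037, -0.999, 0.038], [-0.0, -0.038, -0.999]]
force: [-0.1, -0.4, -0.6]
gripper_width: -0.0002
t 8.45 tcp [ 0.6262 -0.0803  0.2029] across/along/z -0.0041 0.0098 0.2029 F [-0.1 -0.4 -0.6] w -0.0002 yawerr 0.5 tilt [-0.0016  0.0384] q [-0.34  0.33  1.45  0.04  1.37 -0.38]
shift cm tool [ 0.27 15.98 -0.33]
```

View pics/s6.png

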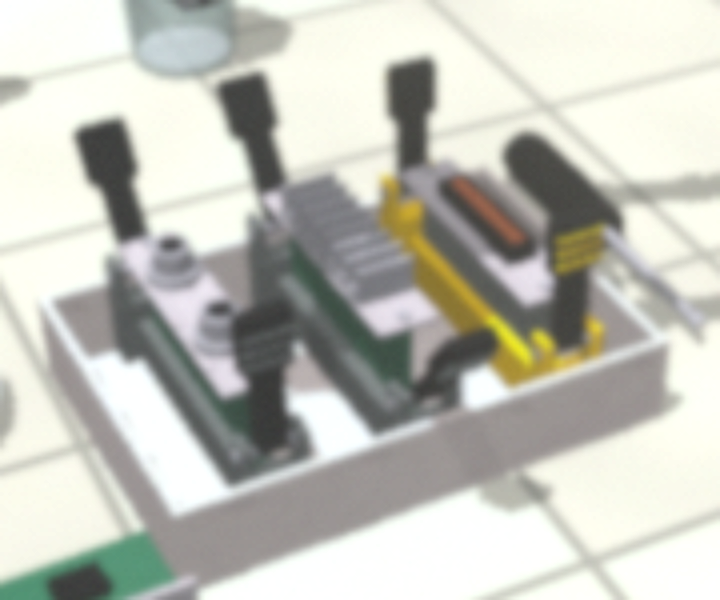

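Left lever now stands upright in the scene view at (265,320), and the fins board is unchanged. On to the right side.

```bash
python3 -m creep '[[[0,3.5,0],[-1.1,0,0.3]],[[0.1,3.5,0],[-1.1,0,0]],[[0.1,3.5,0],[0,0,0]],[[0.1,3,0],[0,0,0]],[[0,2,0],[0,0,0]],[[0,0,0],[0,0,0]],[[0,0,2],[0,0,0]],[[0,0,2],[0,0,0]]]'
python3 - <<'E'
from h import *
want(0,-.15,.085)
w,d=camera('wrist');cv2.imwrite('pics/w7.png',cv2.convertScaleAbs(w,alpha=1.5))
E
```

```text
t: 9.5
tcp_pos: [0.6281, -0.2483, 0.1499]
tool_rot: [[1.0, 0.024, -0.013], [0.024, -1.0, -0.003], [-0.013, 0.003, -1.0]]
force: [-0.1, 0.1, -0.1]
gripper_width: -0.0003
t 9.5 tcp [ 0.6281 -0.2483  0.1499] across/along/z -0.007 -0.1582 0.1499 F [-0.1  0.1 -0.1] w -0.0003 yawerr -0.2 tilt [-0.0132 -0.0033] q [-0.55  0.49  1.35 -0.01  1.31 -0.57]
shift cm tool [ 0.78 -0.84  6.47]
```

View pics/w7.png

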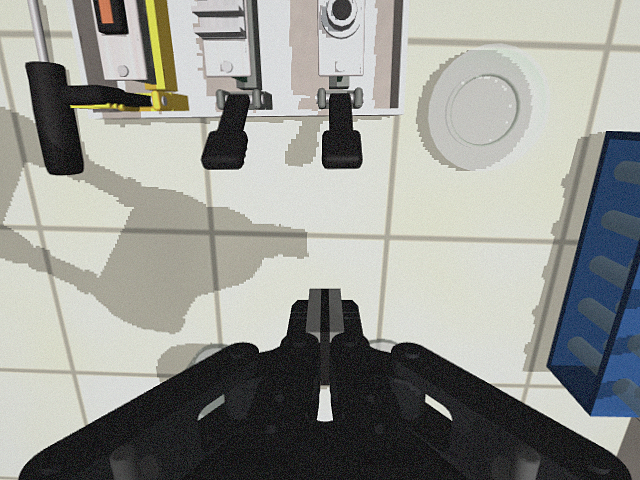

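The wrist view shows the right socket lever pad at (342,150), with the fingers at (325,300) about 8 mm off to the side. I'll lower the tool and shift it across.

```bash
python3 -m creep '[[[0.4,-0.2,2],[0,0,0]],[[0.3,-0.2,2],[0,0,0]],[[0,-0.3,1.6],[0,0,0]],[[0,-0.3,0],[0,0,0]],[[0,-0.4,0],[0,0,0]],[[0,-0.5,0],[0,0,0]],[[0,-0.4,0],[0,0,0]],[[0,0,0],[0,0,0]]]'
python3 - <<'E'
from h import *
want(0,-.1,.085)
w,d=camera('wrist');cv2.imwrite('pics/w8.png',cv2.convertScaleAbs(w,alpha=1.5))
E
```

```text
t: 10.55
tcp_pos: [0.6328, -0.2206, 0.0863]
tool_rot: [[1.0, 0.026, -0.017], [0.026, -1.0, -0.0], [-0.017, -0.0, -1.0]]
force: [0.0, -0.8, -0.2]
gripper_width: 0.0001
t 10.55 tcp [ 0.6328 -0.2206  0.0863] across/along/z -0.0015 -0.1307 0.0863 F [ 0.  -0.8 -0.2] w 0.0001 yawerr -0.1 tilt [-0.0174 -0.0002] q [-0.51  0.54  1.41 -0.01  1.21 -0.53]
shift cm tool [ 0.15 -3.07  0.13]
```

View pics/w8.png

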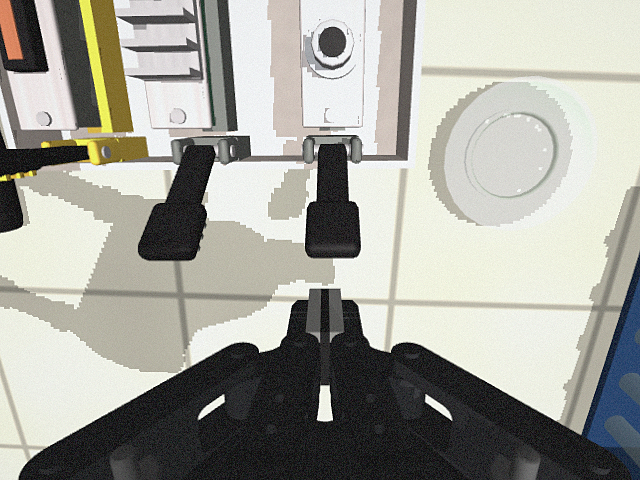

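```bash
python3 -m creep '[[[0.1,-0.5,0.1],[0,0,0]],[[0.1,-0.5,0],[0,0,0]],[[0,-0.5,0],[0,0,0]],[[0,-0.5,0],[0,0,0]],[[0,-0.5,0],[0,0,0]],[[0,-0.5,0],[0,0,0]],[[0,-0.4,0],[0,0,0]],[[0,0,0],[0,0,0]]]'
python3 - <<'E'
from h import *
want(0,-.0805,.085)
w,d=camera('wrist');cv2.imwrite('pics/w9.png',cv2.convertScaleAbs(w,alpha=1.5))
E
```

```text
t: 11.6
tcp_pos: [0.6366, -0.1921, 0.091]
tool_rot: [[1.0, 0.025, -0.01], [0.025, -1.0, -0.014], [-0.01, 0.014, -1.0]]
force: [-0.9, -1.9, 1.6]
gripper_width: 0.0001
t 11.6 tcp [ 0.6366 -0.1921  0.091 ] across/along/z 0.0031 -0.1023 0.091 F [-0.9 -1.9  1.6] w 0.0001 yawerr -0.2 tilt [-0.0096 -0.0145] q [-0.47  0.52  1.43 -0.02  1.19 -0.48]
shift cm tool [-0.31 -2.19  0.58]
```

View pics/w9.png

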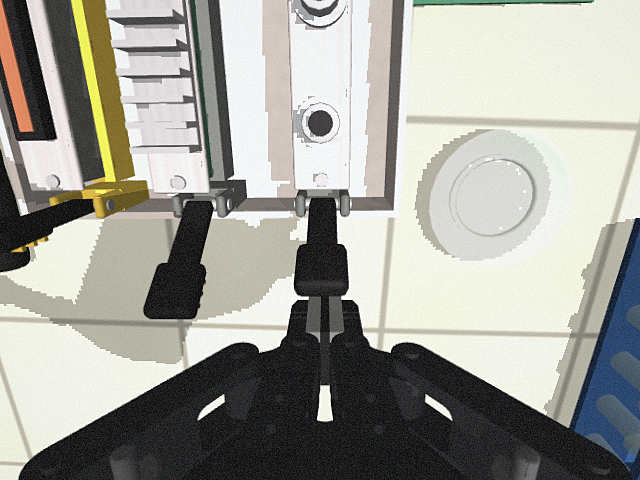

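The fingers are against the pad at (322,270) and the lever is swinging in. I'll continue.

```bash
python3 -m creep '[[[-0.1,-0.3,0.2],[0,0,0]],[[-0.1,-0.4,0.2],[0,0,0]],[[-0.1,-0.4,0.1],[0,0,0]],[[0,-0.4,0],[0,0,0]],[[0,-0.3,0],[0,0,0]],[[0,-0.2,0],[0,0,0]],[[0,-0.1,0],[0,0,0]],[[0,0,0],[0,0,0]]]'
python3 - <<'E'
from h import *
want(0,-.0805,.085)
E
```

```text
t: 12.65
tcp_pos: [0.633, -0.17, 0.085]
tool_rot: [[1.0, 0.025, -0.009], [0.025, -1.0, -0.015], [-0.009, 0.015, -1.0]]
force: [-0.0, -3.5, 0.6]
gripper_width: -0.0001
t 12.65 tcp [ 0.633 -0.17   0.085] across/along/z 0.0001 -0.0802 0.085 F [-0.  -3.5  0.6] w -0.0001 yawerr -0.2 tilt [-0.0091 -0.015 ] q [-0.44  0.5   1.47 -0.02  1.17 -0.46]
shift cm tool [-0.01  0.03 -0.  ]
```

```bash
python3 -m creep '[[[0,-0.1,0],[0,0,0]],[[0,-0.1,0],[0,0,0]],[[0,-0.1,0],[0,0,0]],[[0,-0.1,0],[0,0,0]],[[0,-0.1,0],[0,0,0]],[[0,0,0],[0,0,0]],[[0,0,0],[0,0,0]],[[0,0,0],[0,0,0]]]'; python3 -c "
from h import *
st()"
```

```text
t: 13.65
tcp_pos: [0.6328, -0.17, 0.0851]
tool_rot: [[1.0, 0.024, -0.008], [0.023, -0.999, -0.022], [-0.009, 0.022, -1.0]]
force: [0.7, -3.5, 1.4]
gripper_width: 0.0001
t 13.65 tcp [ 0.6328 -0.17    0.0851] across/along/z -0.0 -0.0801 0.0851 F [ 0.7 -3.5  1.4] w 0.0001 yawerr -0.3 tilt [-0.008  -0.0223] q [-0.44  0.5   1.47 -0.03  1.17 -0.45]
```

Hard stop again, at -0.0801. I'll back off, lift, and move clear to check.

```bash
python3 -m creep '[[[0,1,0],[0,0,0]],[[0,1.5,0],[0,0,0]],[[0,1.5,0],[0,0,0]],[[0,1,-3],[0,0,0]],[[0,1,-4],[0,0,0]],[[0,0,-4],[0,0,0]],[[0,0,-1],[0,0,0]],[[0,0,0],[0,0,0]]]'
python3 - <<'E'
from h import *
st()
w,d=camera('wrist');cv2.imwrite('pics/w10.png',cv2.convertScaleAbs(w,alpha=1.5))
w,d=camera('scene');cv2.imwrite('pics/s10.png',cv2.convertScaleAbs(cv2.resize(w[145:295,200:380],(720,600)),alpha=2))
w,d=camera('top');cv2.imwrite('pics/t10.png',cv2.resize(w[165:345,320:520],(800,720),interpolation=cv2.INTER_CUBIC)[:600])
E
```

```text
t: 14.65
tcp_pos: [0.6327, -0.2319, 0.2046]
tool_rot: [[1.0, 0.021, -0.016], [0.021, -1.0, -0.013], [-0.017, 0.013, -1.0]]
force: [0.2, -0.4, -0.1]
gripper_width: -0.0
t 14.65 tcp [ 0.6327 -0.2319  0.2046] across/along/z -0.0019 -0.142 0.2046 F [ 0.2 -0.4 -0.1] w -0.0 yawerr -0.4 tilt [-0.0164 -0.0132] q [-0.52  0.44  1.31 -0.02  1.4  -0.54]
```

View pics/w10.png

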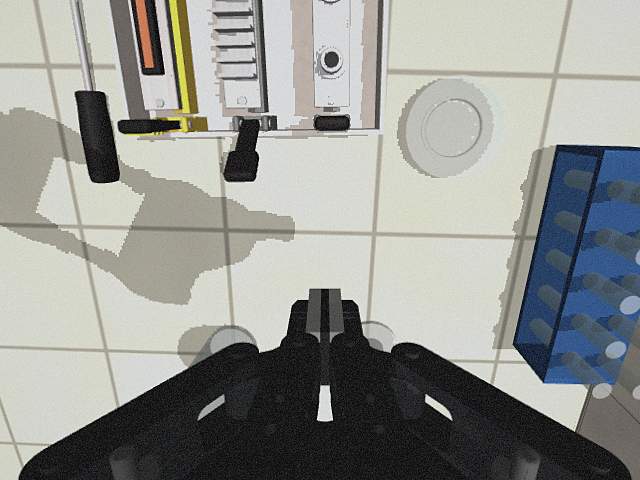

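View pics/s10.png

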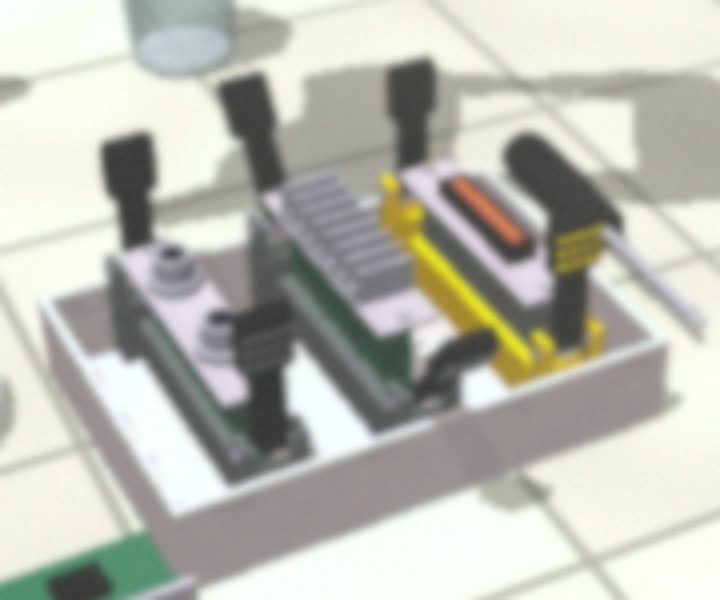

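View pics/t10.png

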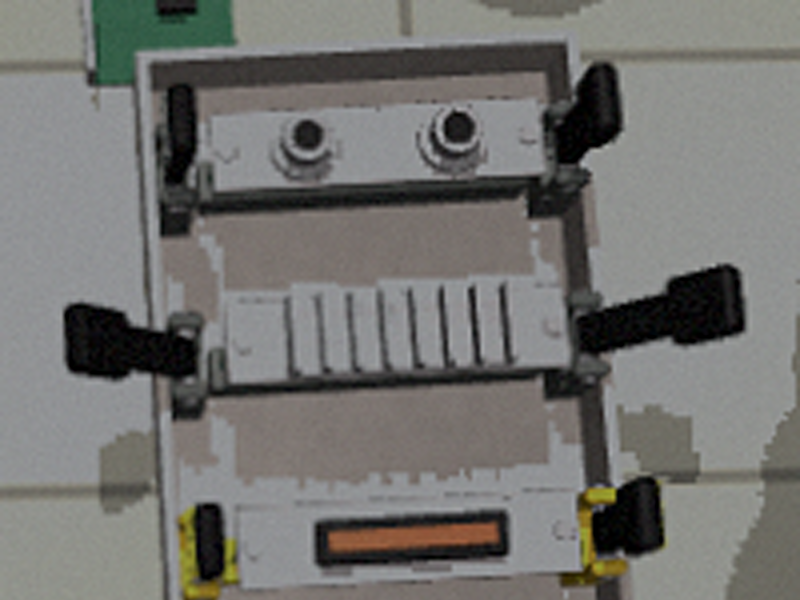

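The top view shows both socket-board levers at (180,130) and (592,105), looking the same as those on the home board. The finned board's pixels are unchanged and the arm is clear.

```bash
python3 -c "
from rig import *
print(finish_job())"
```

```text
the job is handed in; nothing more can be done
None
```

The board with the two round sockets is seated, and I handed the job in at about 14.8 s of the 35 s allowed. I pushed its left lever inward with the closed fingers, then its right lever, each until it stopped moving.

**Levers:** the two pushes ended with the tool 80.7 mm and 80.1 mm from the board's centre, against 80.5 mm expected for an upright lever. A few more millimetres of commanded push moved neither one further. In the last pictures from all three cameras, both look upright, like those of the board that was already home.

**Finned board:** it shows at the same pixels in the top view as at the start, with its levers still open.

**Robot:** it was clear of everything, with the tool about 0.2 m above the bench and force readings near zero. The pushing forces I read stayed around 3.5 N or less.

**Deviations:** in both first pushes the fingertips ended up 5–10 mm higher than commanded and about 5 mm to the side. I corrected this in the next call. I judged lever angles and the board's final height only from the push distances and pictures, with no direct measurement, and the hand-in gave no verdict.

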